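# Load-test a spring set on the lever spring tester

## Task

A spring set from the laser cutter's lift bed stands on the pan of the lever spring tester. Pull the press lever down until the weigh beam floats level, with its pointer between the two heavy lines of the scale, and keep it floating between them for a full 8 seconds while the rubber buffer settles, without ever letting the beam strike its upper stop. Then ease the lever all the way back up, so that the beam comes down gently and not with a bang onto its lower stop, and let go; leave the other things on the bench where they are.

Things in the scene. Friction and masses are not known exactly. Their poses are not given: they have to be found in the camera images.
- tester: Lever spring tester, grey cast frame fixed to the bench: 200 mm deep (x -75 to +125), 600 mm long (y -170 to +430), column 240 mm high at x = 88, y = 0. Origin: on the bench under the axis of pan and spring; x points away from the lever's grip (which overhangs the front, at -x), y along the weigh beam towards its pointer, z up.
- press_lever (a joint): Angle q of the press lever, rad: 0 fully up, its rest, with the grip end 0.25 rad above level; grows as the grip is pulled down; stop at 0.90. Return spring and damping bring it up when let go; 2 to 8 N at the grip hold it anywhere. The beam begins to lift at about 0.2 to 0.7 rad and floats level 0.05 to 0.15 rad further on.
- lever_pin (a point): Pin the lever turns on, parallel to the tester's y, at x = 75, z = 235 mm in the tester's frame. The middle of the grip is 260 mm from it: x = 75 - 260 cos(0.25 - q), y = 0, z = 235 + 260 sin(0.25 - q) mm. The lever also drives the crosshead straight down onto the spring: travel = 71.5 mm per rad of q, from 0.
- grip (a point): Middle of the lever's round black grip, on its axis; moves with the lever. 30 mm in diameter, 110 mm long, lying along the lever, free all round (a 14 mm rod joins it to the lever 55 mm nearer the column). It can be pinched from above with a finger on either side (closing along the tester's y) or pushed down from above.
- spring_foot (a point): Top of the pan, under the spring set: outer coil 42 mm wide, 250 N/m, and a shorter coil inside it, 200 N/m, that bears only after an unknown 5 to 20 mm of compression, so the rate with the beam floating is 250 or 450 N/m (420 is a fair guess). Set with buffer: 80 mm tall, touching the crosshead from the start; it carries 6 to 15 N with the beam level. Pan stroke +-4.5 mm.
- buffer_top (a point): Crosshead face, on the black rubber buffer disc (38 mm wide, 18 mm thick) that caps the spring set. Under load the rubber keeps giving way slowly, at first 0.6 to 1.6 mm/s and dying off over some 9 s (about 1 mm per N in the end), so a lever held still lets the beam sink: it must be followed up.
- weigh_beam (a joint): Angle of the weigh beam, rad: 0 level, positive with the pointer end up. It starts at rest on its lower stop, -0.15; upper stop +0.15; the two heavy lines of the scale are at -0.05 and +0.05. Almost no friction: it swings for many seconds, with a period of about 2.5 to 3.5 s while the spring presses on the pan.
- knife_edge (a point): Pivot of the weigh beam, its axis parallel to the tester's x. The pan bears on the beam 30 mm from it, on the side away from the pointer, so pressing the pan down lifts the pointer. Beam and poise: moment of inertia about 0.08 kg m2; weight adds only about 0.03 N m/rad of stiffness. Unloaded, the pointer end is too heavy by an unknown 0.17 to 0.5 N m.
- poise (a joint): Place of the brass poise (30 x 26 x 48 mm, about 250 g) on the weigh beam, m: 0 at 150 mm from the knife edge, growing towards the pointer, up to 0.055. It is locked; leave it. The further out it is, the more load the beam needs.
- pointer (a point): Tip of the thin black pointer at the end of the weigh beam, 410 mm from the knife edge. It goes up and down past the edge of the white scale plate at the tester's +y end.
- level_mark (a point): Where the pointer's tip is with the beam exactly level: midway between the two heavy black lines of the scale, whose centres lie 19.5 mm above and below it.
- glue_bottle: White glue bottle, 62 mm in diameter, 170 mm tall, standing in front of the weigh beam; origin under its centre. Bystander.
- parts_tray: Open grey parts tray, 110 x 90 x 40 mm, at the right of the tester; origin under its centre. Bystander.
- inlaid_board: Dark walnut sample board with four round inlays, 110 x 130 x 22 mm, lying in front of the pointer end of the weigh beam; origin under its centre. Bystander.

How it is judged (in metres and radians):
On the way:
1. with the lever pulled down, the weigh beam floats between the two heavy lines (within 0.05 rad of level) for 8 s without leaving them (value of joint weigh_beam between -0.05 and 0.05 rad and value of joint press_lever above 0.12 rad), for 8 s.
At the end, for the whole second after the job is handed in: The lever is back up (within 0.06 rad of its rest) and released, the weigh beam lies at rest on its lower stop (below -0.135 rad), and the glue bottle, parts tray and inlaid board are within 30 mm of where they were (value of joint press_lever below 0.06 rad and velocity of joint press_lever between -0.1 and 0.1 rad/s and value of joint weigh_beam below -0.135 rad and velocity of joint weigh_beam between -0.1 and 0.1 rad/s and distance of each of glue_bottle, parts_tray, inlaid_board from where it was at the start of the episode below 0.03 m); the robot touches nothing.
It fails at once if the weigh beam strikes its upper stop (passes 0.14 rad) (value of joint weigh_beam above 0.14 rad).
It fails at once if the weigh beam drops with a bang (pointer end falling faster than 0.5 rad/s, or 0.2 m/s at the pointer) (velocity of joint weigh_beam below -0.5 rad/s).
It fails at once if a bystander is pushed more than 40 mm (distance of any of glue_bottle, parts_tray, inlaid_board from where it was at the start of the episode above 0.04 m).
It fails at once if the glue bottle is tipped (angle between glue_bottle's own z axis and vertical above 0.3 rad).
It also fails if it takes over 67 s, if anything falls off the work surface, if the arm or the gripper's body presses on something with over 40 N, if the wrist force passes 120 N, or if a joint passes its speed limit or range.

## Robot

A 6-joint arm with a two-finger parallel gripper is mounted at the origin on the work surface. World frame = base frame: x ahead of the robot, y to its left, z up, the work surface at z = 0. Lengths are in mm, angles in rad, forces in N, time in s.
With the tool pointing down it reaches from about 350 to 875 mm from the base axis. Payload 4.2 kg.
Tool frame: the origin (TCP) lies midway between the tips of the shut fingers; the grasp point (between the pads) lies 19 mm behind it (arm.tcp_to_grasp is the distance from the TCP to the grasp point, in mm); z points along the fingers, y is the line along which they close (so a half turn about z gives the same grasp; the last joint's range is limited). The gripper opens to 85 mm and grips with 20 to 120 N. Pads are 22 mm wide; open, the fingers measure 114 mm over their backs; the gripper's body (76 mm by 85 mm) begins 54 mm behind the grasp point. The pads swing forward as they close: fully open they stand 13 mm farther back than shut.
Start: joints at [-0.9, 0.385, 0.008, 0, -1.194, -0.259], TCP at [250.175, -572.723, 231.312] pointing down, gripper open.
Joint ranges: [-3.14, 3.14], [-1.21, 2.06], [-1.07, 1.41], [-3.16, 2.05], [-2.99, -0.16], [-3.1, 3.1]. Speed limits (rad/s): [2.79, 2.79, 3.14, 3.14, 3.14, 3.14].

## Interface

Orientations are given as a unit quaternion [x, y, z, w].
In Python, from bench import arm, get_image gives the robot as it stands.
- The arm moves only by the tool drive_tool, never from a script. Its argument "deltas" is a list of rows, each a list of 2 entries, a list of its own where there are three numbers: the shift along the tool's x, y, z in cm, then the turn, a rotation vector about the tool's x, y, z in degrees. In form: [[[x, y, z], [ax, ay, az]], ...]. A call has 1 to 12 rows; each row shifts and turns the commanded pose from where the row before left it, along the tool's axes as they then stand; what a row does not reach is not made up. A row lasts 1/10 s, in which the tool goes at most 50 mm and 8.59 degrees, less where a joint would pass 70% of its speed; a pose out of reach is approached as far as the arm can. A call with a gripper value outside its range is refused whole. "claw" is the finger opening in cm, from 0 to 8.54, set as the call begins (left out, the last holds). The fingers move at their own pace and stop on an object; the grip force is fixed at half the most. Time passes only in rows, so rows that do not move let the fingers close. It gives the time, the measured TCP pose, the force, the opening and the grip force at its end, in the units of the state.
- arm.read_state(): the state, without advancing time (a new reading comes with each control period).
- get_image(name): name is "scene" or "side" or "wrist"; returns a dict with "img" (400x640x3 uint8, red, green, blue), "fx", "fy", "cx", "cy" (pixels), "eye" and "orientation" of the camera in the world; the wrist camera has in their place "mount" (4x4, takes a point from camera to tool coordinates, whose origin is the TCP and whose axes are the flange's). Camera axes: x right, y down, z forward; pixel columns grow to the right and rows downward; lengths in mm; the calibration is good to about 2 mm. The wrist camera is an equidistant fisheye: a pixel r from the principal point sees the ray r / f radians off the axis. A picture is of the moment at which its call begins: read the wrist's pose just before it. There is no depth.
- arm.job_done(): hands the job in; it is judged then, once.
The state is a dict: "clock": time; "joints": joint angles; "joint_vel": joint speeds; "joint_efforts": joint torques, N m; "position": TCP position; "ee_rot": TCP orientation; "contact_force": force on the tool from outside, world axes, zero at the start; "wrist_torque": the same for the moment, N m; "gripper_width": finger opening in mm; "grasp_force": force on a finger pad.
Only numpy, scipy, OpenCV 4.12 (cv2) and the standard library are available. Lean on these libraries where they do the work, as an engineer would, in place of code of your own. Each camera call takes 0.05 s, during which the arm holds its last target. There are 200 camera calls.

## Working session

There is one attempt and no reset: what is moved stays moved. The work goes in short steps, Python scripts to look and compute and a tool call to move; the robot and the scene stay as the last step left them, time stands still between calls to the robot, and variables do not carry over. Pictures are saved under pics/ and viewed, at most 10 in all, crops included, and the job is handed in when it is done.

Besides the shell and the picture viewer there is one more tool, called by a JSON object that holds its "name" and its "arguments", one argument or row to a line. drive_tool: Moves the arm, as the interface text tells. Its arguments: {"type":"object","properties":{"deltas":{"type":"array"},"claw":{"type":"number"}},"required":["deltas"]}

```bash
mkdir -p pics; ls; python3 - <<'E'
from bench import arm,get_image
import cv2,numpy as np
print(arm.read_state())
for n in("scene","side"):
    d=get_image(n); cv2.imwrite(f"pics/{n}0.png",d["img"][:,:,::-1]); print(n,{k:v for k,v in d.items() if k!="img"})
E
```

```text
pics
{'clock': 0.0, 'joints': array([-9.00403075e-01,  3.85548703e-01,  6.64095603e-03, -5.16225919e-04,
       -1.19401156e+00, -2.58595789e-01]), 'joint_vel': array([ 0.00040373, -0.00133492,  0.00132447, -0.00095055,  0.00100036,
        0.00046168]), 'joint_efforts': array([-4.16671719e-04, -3.92289126e+01,  1.88400364e+01,  4.18623850e+00,
       -4.66349928e-03,  5.30431166e-08]), 'position': array([ 249.94644387, -572.20794278,  230.2296965 ]), 'ee_rot': array([-2.04353657e-01,  9.78896521e-01,  1.05649281e-03, -2.61028520e-04]), 'contact_force': array([-1.09121857,  0.29390952,  1.01652489]), 'wrist_torque': array([ 0.00450637, -0.04600341, -0.0057186 ]), 'grasp_force': 0.0, 'gripper_width': 85.72207415793613}
scene {'fx': 499.8916253157903, 'fy': 499.8916253157903, 'cx': 313.601581634589, 'cy': 193.45048048114714, 'eye': array([1364.09314603, -243.77923151, 1488.48918563]), 'orientation': array([ 0.79087325,  0.54494391, -0.16314925, -0.2256944 ])}
side {'fx': 399.67095589153735, 'fy': 399.67095589153735, 'cx': 318.46363003381083, 'cy': 195.9904150881194, 'eye': array([433.31994748, 808.90457988, 802.3671304 ]), 'orientation': array([-0.09356415,  0.8945542 , -0.43509986,  0.04131165])}
```

View pics/scene0.png

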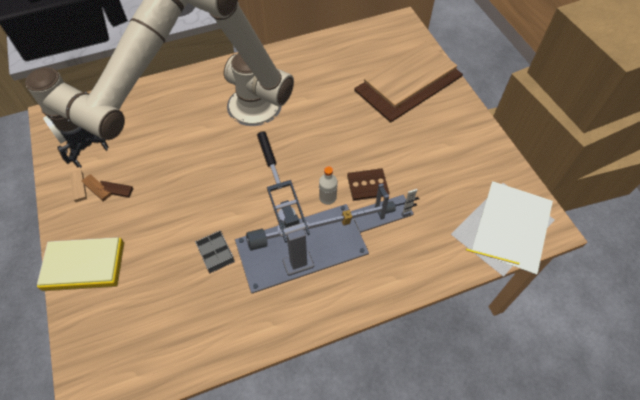

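View pics/side0.png

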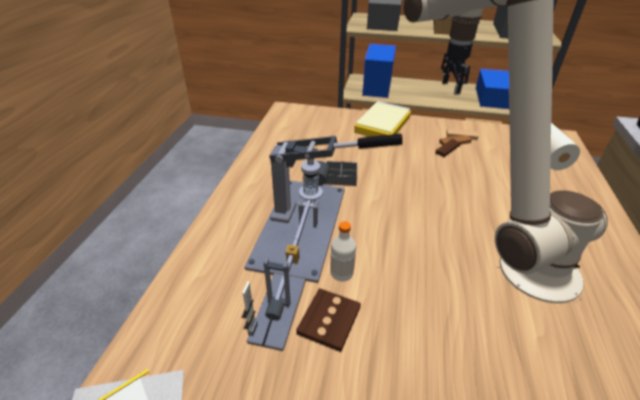

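The scene view shows the grip at about (262,134)–(274,165), the brass poise at (347,216), the pointer and scale near (408,203) and the bottle at (328,185). In the side view the grip is at (360–402,141), the poise at (292,253) and the scale plate at (249,305).

```bash
cat > h.py <<'E'
import numpy as np,cv2
from scipy.spatial.transform import Rotation as R
def ray(d,p):
    v=R.from_quat(d["orientation"]).apply([(p[0]-d["cx"])/d["fx"],(p[1]-d["cy"])/d["fy"],1.])
    return d["eye"],v/np.linalg.norm(v)
def tri(a,pa,b,pb):
    (e,u),(f,v)=ray(a,pa),ray(b,pb)
    s=np.linalg.lstsq(np.c_[u,-v],f-e,rcond=None)[0]
    P,Q=e+s[0]*u,f+s[1]*v
    return (P+Q)/2,np.linalg.norm(P-Q)
def onz(d,p,z):
    e,v=ray(d,p); return e+v*(z-e[2])/v[2]
def proj(d,P):
    c=R.from_quat(d["orientation"]).inv().apply(np.asarray(P)-d["eye"])
    return np.array([d["cx"]+d["fx"]*c[...,0]/c[...,2],d["cy"]+d["fy"]*c[...,1]/c[...,2]]).T
E
python3 - <<'E'
from h import *
from bench import get_image
S=get_image("scene");D=get_image("side")
def blob(d,box,f):
    x0,y0,x1,y1=box; im=d["img"][y0:y1,x0:x1].astype(int); m=f(im).astype(np.uint8)
    n,l,st,c=cv2.connectedComponentsWithStats(m); i=1+np.argmax(st[1:,4]); pts=np.argwhere(l==i)[:,::-1].astype(np.float32)
    r=cv2.minAreaRect(pts); ax=np.linalg.svd(pts-pts.mean(0),full_matrices=False)[2][0]; t=(pts-pts.mean(0))@ax
    L=[pts.mean(0)+ax*t.min()+[x0,y0],pts.mean(0)+ax*t.max()+[x0,y0]]
    return c[i]+[x0,y0],L,st[i,4],r
dark=lambda im:im.max(2)<60
brass=lambda im:(im[...,0]-im[...,2]>70)&(im[...,0]>90)
g1=blob(S,(250,120,285,175),dark);g2=blob(D,(345,125,415,155),dark)
print(g1,g2)
print("grip c",tri(S,g1[0],D,g2[0]))
e1=sorted(g1[1],key=lambda p:p[1]);e2=sorted(g2[1],key=lambda p:-p[0])
for a,b in zip(e1,e2): print("end",tri(S,a,D,b))
w1=S["img"][195:235,330:365];w2=D["img"][235:270,275:310]
def up(im,f): return cv2.resize(im,None,fx=f,fy=f,interpolation=cv2.INTER_CUBIC)
a=up(S["img"][150:295,230:430],4)
cv2.imwrite("pics/z1.png",a[:,:,::-1]); cv2.imwrite("pics/z2.png",up(D["img"][125:350,235:410],2.6)[:,:,::-1])
E
```

```text
(array([266.03937008, 148.09448819]), [array([260.60116863, 132.44364071]), array([271.59965897, 164.09669876])], np.int32(254), ((16.11846351623535, 28.252307891845703), (33.50389099121094, 7.710331916809082), 70.55996704101562)) (array([379.525 , 140.8475]), [array([400.87797546, 138.75487804]), array([357.89875603, 142.96690369])], np.int32(400), ((34.37948226928711, 15.714422225952148), (9.645204544067383, 43.185630798339844), 84.64418029785156))
grip c (array([455.73722222, -67.41750031, 300.21186258]), np.float64(3.1496631331104807))
end (array([404.51839103, -66.5032827 , 313.60846081]), np.float64(4.788240727633796))
end (array([508.5564583 , -68.137702  , 287.11780925]), np.float64(3.6033997452913855))
```

View pics/z1.png

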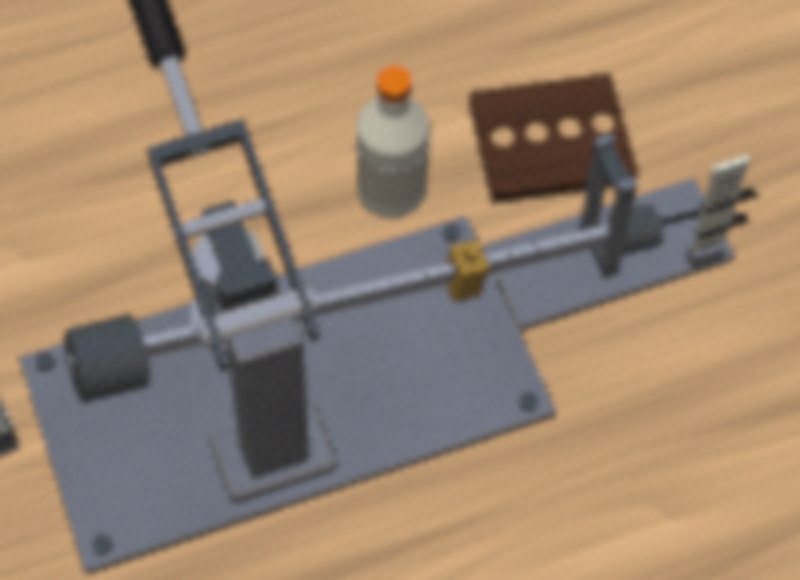

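View pics/z2.png

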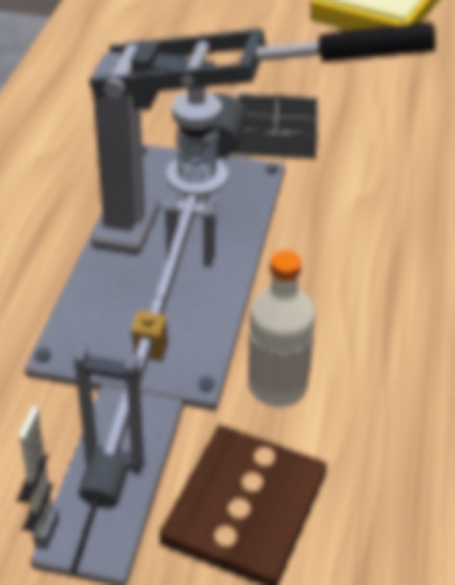

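The zoomed views show the base corners in scene pixels at about (251.3,292.5), (235.5,240), (368.3,253) and (346,205). The brass poise, at (347,217) in scene and (292,254) in side, is clear of the arm's path, so its centroid can serve as the beam-angle gauge.

```bash
cat >> h.py <<'E'
def brass(d,box):
    x0,y0,x1,y1=box; im=d["img"][y0:y1,x0:x1].astype(float)
    w=np.clip(im[...,0]-im[...,2]-0,0,None); hsv=cv2.cvtColor(d["img"][y0:y1,x0:x1],cv2.COLOR_RGB2HSV)
    m=((hsv[...,0]>14)&(hsv[...,0]<28)&(hsv[...,1]>140)).astype(np.uint8)
    n,l,st,c=cv2.connectedComponentsWithStats(m)
    if n<2: return None,0
    i=1+np.argmax(st[1:,4]); return c[i]+[x0,y0],st[i,4]
E
python3 - <<'E'
from h import *
from bench import get_image
S=get_image("scene");D=get_image("side")
b1,n1=brass(S,(335,200,362,232)); b2,n2=brass(D,(280,235,305,270))
print(b1,n1,b2,n2)
P,g=tri(S,b1,D,b2); print("poise",P,g)
C=[onz(S,p,10) for p in((251.3,292.5),(235.5,240),(368.3,253),(346,205))]
print(np.round(C,0)); a=C[2]-C[0];b=C[0]-C[1];print("yaw long",np.arctan2(-a[0],a[1]),"short",np.arctan2(b[1],b[0]),np.linalg.norm(a),np.linalg.norm(b))
E=tri(S,(230+400/4,150+80/4),D,(235+286/2.6,125+265/2.6));print("cap",E)
E
```

```text
[346.55405405 216.93243243] 74 [292.90654206 251.96261682] 107
poise [636.62632489 126.59752061  62.96763299] 2.2060433336946947
[[ 754. -240.   10.]
 [ 560. -236.   10.]
 [ 760.  155.   10.]
 [ 566.  157.   10.]]
yaw long -0.016520594541081495 short -0.021422266209364625 395.0757767631556 194.2652758547994
cap (array([509.23044272, 117.41797307, 165.63528145]), np.float64(1.7828822184907622))
```

{"name": "drive_tool", "arguments": {
  "deltas": [
    [[0, 0, -4], [0, 0, 8.2]],
    [[0, 0, -4], [0, 0, 8.2]],
    [[0, 0, -4], [0, 0, 8.2]],
    [[-1.8, 4.6, 0], [0, 0, 0]],
    [[-1.8, 4.6, 0], [0, 0, 0]],
    [[-1.8, 4.6, 0], [0, 0, 0]],
    [[-1.8, 4.6, 0], [0, 0, 0]],
    [[-1.8, 4.6, 0], [0, 0, 0]],
    [[-1.8, 4.6, 0], [0, 0, 0]],
    [[-1.8, 4.6, 0], [0, 0, 0]],
    [[-1.8, 4.6, 0], [0, 0, 0]],
    [[-1.8, 4.6, 0], [0, 0, 0]]
  ],
  "claw": 2.0
}}

```text
clock: 1.5
position: [419.5, -159.7, 351.7]
ee_rot: [0.009, 1.0, -0.0, 0.001]
contact_force: [1.6, 0.5, 0.3]
gripper_width: 20.2
grasp_force: 0.0
```

{"name": "drive_tool", "arguments": {
  "deltas": [
    [[-1.8, 4.2, 0], [0, 0, 0]],
    [[-1.8, 4.2, 0], [0, 0, 0]],
    [[0, 0, 0], [0, 0, 0]],
    [[0, 0, 0], [0, 0, 0]]
  ]
}}

```text
clock: 1.9
position: [457.0, -77.4, 351.2]
ee_rot: [0.008, 1.0, -0.0, -0.0]
contact_force: [-0.4, -0.3, -0.6]
gripper_width: 20.4
grasp_force: 0.0
```

{"name": "drive_tool", "arguments": {
  "deltas": [
    [[0, 1.0, 0], [0, 0, 0]],
    [[0, 0, 0], [0, 0, 0]]
  ]
}}

```text
clock: 2.1
position: [456.7, -68.5, 351.4]
ee_rot: [0.009, 1.0, 0.0, 0.0]
contact_force: [-0.1, -0.6, -0.4]
gripper_width: 20.1
grasp_force: 0.0
```

```bash
python3 - <<'E'
from h import *
from bench import arm,get_image
s=arm.read_state();W=get_image("wrist")
print(s["clock"],s["position"],{k:v for k,v in W.items() if k!="img"})
T=R.from_quat(s["ee_rot"])
def pw(P):
    c=np.linalg.inv(W["mount"])@np.r_[T.inv().apply(np.array(P)-s["position"]),1]; c=c[:3]
    a=np.arctan2(np.hypot(c[0],c[1]),c[2]); u=c[:2]/np.hypot(*c[:2]); return np.array([W["cx"],W["cy"]])+W["fx"]*a*u
im=W["img"].copy()
for P in([456,-67.5,300],[404.5,-66.5,313.6],[508.5,-68.1,287]):
    p=pw(P);print(p);cv2.circle(im,tuple(int(round(x)) for x in p),3,(255,0,0),1)
cv2.imwrite("pics/w1.png",im[:,:,::-1])
E
```

```text
2.1 [456.66886178 -68.47643262 351.43097959] {'fx': 309.70691628693146, 'fy': 309.70691628693146, 'cx': 321.882478328913, 'cy': 196.59704114719867, 'mount': array([[ 6.53558950e-04, -9.63966020e-01, -2.66024597e-01,
         6.76447666e+01],
       [ 9.99999380e-01,  8.69803967e-04, -6.95059499e-04,
         1.58058496e-01],
       [ 9.01402988e-04, -2.66023978e-01,  9.63965990e-01,
        -1.40549069e+02],
       [ 0.00000000e+00,  0.00000000e+00,  0.00000000e+00,
         1.00000000e+00]])}
[323.28912241 217.11768962]
[323.61472775 139.94497122]
[323.55505086 276.59862745]
```

View pics/w1.png

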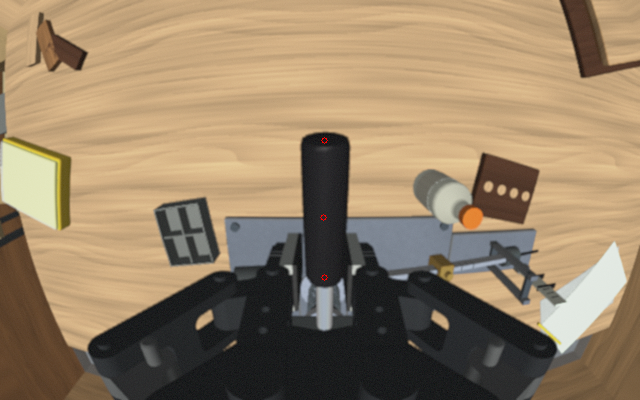

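The wrist view confirms that the predicted grip axis (columns 323–324) falls on the black grip, which spans columns 302–349, so the tool is centred. Next I lower the fingertips onto the grip and start the pull, stopping short of any lift.

{"name": "drive_tool", "arguments": {
  "deltas": [
    [[0, 0, 1.2], [0, 0, 0]],
    [[0, 0, 1.2], [0, 0, 0]],
    [[0, 0, 1.0], [0, 0, 0]],
    [[0, 0, 0.6], [0, 0, 0]],
    [[0, 0, 0.6], [0, 0, 0]],
    [[0, 0, 0.6], [0, 0, 0]],
    [[0, 0, 0.6], [0, 0, 0]],
    [[0, 0, 0.6], [0, 0, 0]],
    [[0, 0, 0.6], [0, 0, 0]],
    [[0, 0, 0.6], [0, 0, 0]],
    [[0, 0, 0], [0, 0, 0]]
  ]
}}

```text
clock: 3.25
position: [456.8, -68.1, 274.4]
ee_rot: [0.009, 1.0, 0.0, -0.001]
contact_force: [-1.9, 1.8, 3.6]
gripper_width: 20.0
grasp_force: 1.8
```

```bash
cat > m.py <<'E'
import sys
from h import *
from bench import arm,get_image
from scipy.interpolate import interp1d
K=np.array([632.5,-39,0]);ax=np.array([1,-.017,0]);P0=np.array([636.6,126.6,63.]);zk=63+165*.15
K[2]=zk
th=np.linspace(-.2,.2,41);Q=np.array([K+R.from_rotvec(ax*(t+.15)).apply(P0-K) for t in th])
n=int(sys.argv[1]) if len(sys.argv)>1 else 3
out=[]
for i in range(n):
    s=arm.read_state();D=get_image("side")
    b,a=brass(D,(275,215,310,270))
    pr=proj(D,Q); off=np.array([292.907,251.963])-pr[5]; pr=pr+off
    t=interp1d(pr[:,1],th,fill_value="extrapolate")(b[1])
    out.append((s["clock"],float(t),b[0],b[1],a))
s=arm.read_state()
print("dv/drad",(pr[-1,1]-pr[0,1])/.4,"du",(pr[-1,0]-pr[0,0])/.4)
for o in out: print("t %.2f th %.4f px %.2f %.2f n %d"%o)
print("clk",s["clock"],"z",s["position"].round(1),"F",s["contact_force"].round(1),"w",round(s["gripper_width"],1))
E
python3 m.py 2
```

```text
dv/drad -47.3688104821715 du -2.1551367465055193
t 3.25 th -0.1507 px 292.96 251.99 n 106
t 3.30 th -0.1492 px 292.92 251.93 n 105
clk 3.35 z [457.  -68.2 275.3] F [-2.   3.   3.2] w 19.8
```

{"name": "drive_tool", "arguments": {
  "deltas": [
    [[0, 0, 0.15], [0, 0, 0]],
    [[0, 0, 0.15], [0, 0, 0]],
    [[0, 0, 0.15], [0, 0, 0]],
    [[0, 0, 0.15], [0, 0, 0]],
    [[0, 0, 0.15], [0, 0, 0]],
    [[0, 0, 0.15], [0, 0, 0]],
    [[0, 0, 0.15], [0, 0, 0]],
    [[0, 0, 0.15], [0, 0, 0]]
  ]
}}

```text
clock: 4.15
position: [457.0, -68.3, 263.2]
ee_rot: [0.009, 1.0, -0.0, -0.0]
contact_force: [-3.0, 2.4, 3.2]
gripper_width: 19.9
grasp_force: 2.1
```

```bash
python3 m.py 2|tail -3
```

```text
t 4.15 th -0.1493 px 292.95 251.93 n 107
t 4.20 th -0.1500 px 292.91 251.96 n 107
clk 4.25 z [457.  -68.3 263.1] F [-2.5  2.2  3.7] w 20.3
```

{"name": "drive_tool", "arguments": {
  "deltas": [
    [[0, 0, 0.15], [0, 0, 0]],
    [[0, 0, 0.15], [0, 0, 0]],
    [[0, 0, 0.15], [0, 0, 0]],
    [[0, 0, 0.15], [0, 0, 0]],
    [[0, 0, 0.15], [0, 0, 0]],
    [[0, 0, 0.15], [0, 0, 0]],
    [[0, 0, 0.15], [0, 0, 0]],
    [[0, 0, 0.15], [0, 0, 0]]
  ]
}}

```text
clock: 5.05
position: [457.1, -68.3, 251.2]
ee_rot: [0.009, 1.0, -0.0, 0.0]
contact_force: [-2.8, 3.4, 4.7]
gripper_width: 20.0
grasp_force: 2.2
```

```bash
python3 m.py 2|tail -3
```

```text
t 5.05 th -0.1485 px 292.87 251.91 n 106
t 5.10 th -0.1507 px 292.96 251.99 n 106
clk 5.15 z [457.  -68.3 251.1] F [-3.1  2.4  3.5] w 20.2
```

{"name": "drive_tool", "arguments": {
  "deltas": [
    [[0, 0, 0.15], [0, 0, 0]],
    [[0, 0, 0.15], [0, 0, 0]],
    [[0, 0, 0.15], [0, 0, 0]],
    [[0, 0, 0.15], [0, 0, 0]],
    [[0, 0, 0.15], [0, 0, 0]],
    [[0, 0, 0.15], [0, 0, 0]],
    [[0, 0, 0.15], [0, 0, 0]],
    [[0, 0, 0.15], [0, 0, 0]]
  ]
}}

```text
clock: 5.95
position: [457.1, -68.3, 239.2]
ee_rot: [0.009, 1.0, 0.0, 0.0]
contact_force: [-3.3, 2.3, 3.5]
gripper_width: 19.8
grasp_force: 2.4
```

```bash
python3 m.py 2|tail -3
```

```text
t 5.95 th -0.0864 px 292.85 249.38 n 104
t 6.00 th -0.0775 px 292.87 248.99 n 109
clk 6.05 z [457.1 -68.3 239.1] F [-2.2  2.7  3.8] w 20.0
```

```bash
cat >> m.py <<'E'
with open("log.txt","a") as f:
    for o in out: f.write("%.2f %.4f %.2f\n"%(o[0],o[1],s["position"][2]))
E
python3 m.py 6|tail -7
```

```text
t 6.05 th -0.0696 px 292.79 248.65 n 103
t 6.10 th -0.0559 px 292.67 248.05 n 108
t 6.15 th -0.0498 px 292.64 247.77 n 102
t 6.20 th -0.0416 px 292.43 247.40 n 104
t 6.25 th -0.0317 px 292.48 246.95 n 102
t 6.30 th -0.0294 px 292.47 246.85 n 105
clk 6.35 z [457.1 -68.3 239.3] F [-1.4  2.4  3.4] w 20.1
```

```bash
python3 m.py 7|tail -8
```

```text
t 6.35 th -0.0148 px 292.50 246.17 n 107
t 6.40 th -0.0078 px 292.51 245.84 n 106
t 6.45 th -0.0023 px 292.47 245.58 n 107
t 6.50 th 0.0016 px 292.55 245.39 n 107
t 6.55 th 0.0075 px 292.49 245.11 n 107
t 6.60 th 0.0094 px 292.49 245.02 n 107
t 6.65 th 0.0161 px 292.32 244.69 n 111
clk 6.7 z [457.1 -68.3 239.3] F [-2.9  2.   2.5] w 20.1
```

{"name": "drive_tool", "arguments": {
  "deltas": [
    [[0, 0, 0.1], [0, 0, 0]],
    [[0, 0, 0.25], [0, 0, 0]],
    [[0, 0, 0.25], [0, 0, 0]],
    [[0, 0, 0.15], [0, 0, 0]]
  ]
}}

```text
clock: 7.1
position: [457.1, -68.3, 231.6]
ee_rot: [0.009, 1.0, -0.0, 0.0]
contact_force: [-2.9, 1.7, 3.8]
gripper_width: 20.0
grasp_force: 2.3
```

```bash
python3 m.py 4|tail -5
```

```text
t 7.10 th 0.0022 px 292.50 245.36 n 107
t 7.15 th -0.0014 px 292.46 245.54 n 104
t 7.20 th -0.0026 px 292.53 245.59 n 106
t 7.25 th -0.0045 px 292.40 245.69 n 108
clk 7.3 z [457.1 -68.3 231.8] F [-1.8  2.8  3.9] w 20.0
```

```bash
cat > est.py <<'E'
import numpy as np
from scipy.interpolate import interp1d
W2=5.1;G=.0083
def sim(t0,x0,v0,eqf,ts,w2=W2):
    dt=.005;t=t0;x=x0;v=v0;o=[];ts=list(ts)
    for T in ts:
        while t<T-1e-9:
            v+=-w2*(x-eqf(t))*dt;x+=v*dt;t+=dt
        o.append(x)
    return np.array(o),v
def est(win=2.0):
    L=np.loadtxt("log.txt");L=L[L[:,0]>=L[-1,0]-win];t,y,z=L.T;t0=t[0]
    zf=interp1d(t,z,fill_value=(z[0],z[-1]),bounds_error=False);zr=z[-1];te=t[-1]
    base=sim(t0,0,0,lambda s:G*(zr-zf(s)),t)[0]
    A=np.c_[sim(t0,1,0,lambda s:0,t)[0],sim(t0,0,1,lambda s:0,t)[0],sim(t0,0,0,lambda s:1,t)[0],sim(t0,0,0,lambda s:s-te,t)[0]]
    # prior on creep slope
    A2=np.r_[A,[[0,0,0,.1]]];b=np.r_[y-base,-.1*.02]
    p=np.linalg.lstsq(A2,b,rcond=None)[0]
    xs=A@p+base
    x,v=sim(t0,p[0],p[1],lambda s:G*(zr-zf(s))+p[2]+p[3]*(s-te),[te+.05])
    print("t %.2f th %.4f v %.3f eq %.4f eqrate %.3f rms %.4f"%(te+.05,x[0],v,p[2],p[3],np.std(xs-y)))
    for n in(0,1,2,3,4,6,8):
        q=[];
        f=lambda s:p[2]+p[3]*(s-te)+G*min(s-te,.4)/.4*n
        X,V=sim(te,x[0],v,f,te+np.array([.4,.8,1.2,1.6]))
        print("dn %d mm in .4s:"%n,X.round(3),"v.4 %.3f"%sim(te,x[0],v,f,[te+.4])[1])
if __name__=="__main__":
    est()
E
python3 est.py
```

```text
t 7.30 th -0.0099 v -0.069 eq -0.0070 eqrate -0.006 rms 0.0019
dn 0 mm in .4s: [-0.033 -0.038 -0.024 -0.002] v.4 -0.040
dn 1 mm in .4s: [-0.032 -0.032 -0.01   0.014] v.4 -0.032
dn 2 mm in .4s: [-0.031 -0.025  0.003  0.031] v.4 -0.024
dn 3 mm in .4s: [-0.03  -0.019  0.017  0.047] v.4 -0.017
dn 4 mm in .4s: [-0.029 -0.012  0.03   0.063] v.4 -0.009
dn 6 mm in .4s: [-0.027  0.001  0.057  0.096] v.4 0.007
dn 8 mm in .4s: [-0.024  0.014  0.084  0.129] v.4 0.022
```

{"name": "drive_tool", "arguments": {
  "deltas": [
    [[0, 0, 0.05], [0, 0, 0]],
    [[0, 0, 0.05], [0, 0, 0]],
    [[0, 0, 0.05], [0, 0, 0]],
    [[0, 0, 0.0], [0, 0, 0]]
  ]
}}

```text
clock: 7.7
position: [457.1, -68.3, 230.3]
ee_rot: [0.009, 1.0, -0.0, 0.0]
contact_force: [-0.9, 2.3, 4.2]
gripper_width: 20.4
grasp_force: 2.2
```

```bash
python3 m.py 3|tail -4; python3 est.py
```

```text
t 7.70 th -0.0112 px 292.33 246.00 n 106
t 7.75 th -0.0082 px 292.36 245.86 n 106
t 7.80 th -0.0124 px 292.37 246.06 n 105
clk 7.85 z [457.2 -68.3 230.4] F [-1.5  1.7  4.1] w 19.8
t 7.85 th -0.0070 v 0.052 eq 0.0302 eqrate 0.018 rms 0.0021
dn 0 mm in .4s: [0.026 0.068 0.092 0.085] v.4 0.105
dn 1 mm in .4s: [0.027 0.075 0.105 0.101] v.4 0.113
dn 2 mm in .4s: [0.028 0.081 0.119 0.118] v.4 0.121
dn 3 mm in .4s: [0.03  0.088 0.132 0.134] v.4 0.128
dn 4 mm in .4s: [0.031 0.094 0.145 0.15 ] v.4 0.136
dn 6 mm in .4s: [0.033 0.107 0.172 0.183] v.4 0.152
dn 8 mm in .4s: [0.035 0.121 0.199 0.216] v.4 0.167
```

```bash
sed -i 's/\[\[0,0,0,.1\]\]/[[0,0,0,.3]]/; s/-.1\*.02/-.3*.025/' est.py; python3 m.py 4|tail -5; python3 est.py
```

```text
t 7.85 th -0.0082 px 292.36 245.86 n 107
t 7.90 th -0.0082 px 292.36 245.86 n 107
t 7.95 th -0.0080 px 292.47 245.85 n 105
t 8.00 th -0.0055 px 292.47 245.73 n 107
clk 8.05 z [457.2 -68.3 230.4] F [-1.7  2.5  4.1] w 19.9
t 8.05 th -0.0008 v 0.062 eq 0.0227 eqrate 0.007 rms 0.0025
dn 0 mm in .4s: [0.03  0.058 0.063 0.045] v.4 0.083
dn 1 mm in .4s: [0.031 0.064 0.077 0.061] v.4 0.091
dn 2 mm in .4s: [0.032 0.071 0.09  0.077] v.4 0.099
dn 3 mm in .4s: [0.033 0.077 0.103 0.094] v.4 0.106
dn 4 mm in .4s: [0.035 0.084 0.117 0.11 ] v.4 0.114
dn 6 mm in .4s: [0.037 0.097 0.144 0.143] v.4 0.130
dn 8 mm in .4s: [0.039 0.11  0.17  0.175] v.4 0.146
```

{"name": "drive_tool", "arguments": {
  "deltas": [
    [[0, 0, 0.0], [0, 0, 0]],
    [[0, 0, 0.03], [0, 0, 0]],
    [[0, 0, 0.03], [0, 0, 0]],
    [[0, 0, 0.0], [0, 0, 0]]
  ]
}}

```text
clock: 8.45
position: [457.1, -68.3, 229.7]
ee_rot: [0.009, 1.0, -0.0, 0.0]
contact_force: [-0.7, 1.4, 3.4]
gripper_width: 19.6
grasp_force: 2.1
```

```bash
sed -i 's/est(win=2.0)/est(win=1.2)/' est.py; python3 m.py 3|tail -4; python3 est.py
```

```text
t 8.45 th 0.0129 px 292.47 244.85 n 105
t 8.50 th 0.0150 px 292.32 244.75 n 112
t 8.55 th 0.0156 px 292.43 244.72 n 110
clk 8.6 z [457.1 -68.3 229.7] F [-2.1  1.2  3.2] w 20.3
t 8.60 th 0.0179 v 0.030 eq 0.0013 eqrate -0.025 rms 0.0012
dn 0 mm in .4s: [ 0.021  0.001 -0.034 -0.065] v.4 -0.020
dn 1 mm in .4s: [ 0.022  0.007 -0.02  -0.049] v.4 -0.012
dn 2 mm in .4s: [ 0.023  0.014 -0.007 -0.032] v.4 -0.005
dn 3 mm in .4s: [ 0.024  0.021  0.006 -0.016] v.4 0.003
dn 4 mm in .4s: [0.025 0.027 0.02  0.   ] v.4 0.011
dn 6 mm in .4s: [0.027 0.04  0.047 0.033] v.4 0.027
dn 8 mm in .4s: [0.029 0.054 0.073 0.066] v.4 0.042
```

{"name": "drive_tool", "arguments": {
  "deltas": [
    [[0, 0, 0.03], [0, 0, 0]],
    [[0, 0, 0.05], [0, 0, 0]],
    [[0, 0, 0.05], [0, 0, 0]],
    [[0, 0, 0.06], [0, 0, 0]],
    [[0, 0, 0.06], [0, 0, 0]]
  ]
}}

```text
clock: 9.1
position: [457.2, -68.3, 227.2]
ee_rot: [0.009, 1.0, -0.0, 0.0]
contact_force: [-1.6, 2.1, 4.4]
gripper_width: 20.2
grasp_force: 2.1
```

```bash
python3 m.py 3|tail -4; python3 est.py
```

```text
t 9.10 th 0.0209 px 292.49 244.46 n 111
t 9.15 th 0.0207 px 292.45 244.47 n 110
t 9.20 th 0.0209 px 292.49 244.46 n 111
clk 9.25 z [457.1 -68.3 227.2] F [-1.7  2.4  4.4] w 20.1
t 9.25 th 0.0190 v -0.022 eq 0.0063 eqrate -0.024 rms 0.0005
dn 0 mm in .4s: [ 0.005 -0.015 -0.034 -0.044] v.4 -0.045
dn 1 mm in .4s: [ 0.006 -0.009 -0.021 -0.028] v.4 -0.038
dn 2 mm in .4s: [ 0.007 -0.002 -0.007 -0.011] v.4 -0.030
dn 3 mm in .4s: [0.008 0.005 0.006 0.005] v.4 -0.022
dn 4 mm in .4s: [0.009 0.011 0.02  0.021] v.4 -0.014
dn 6 mm in .4s: [0.012 0.024 0.046 0.054] v.4 0.001
dn 8 mm in .4s: [0.014 0.037 0.073 0.086] v.4 0.017
```

{"name": "drive_tool", "arguments": {
  "deltas": [
    [[0, 0, 0.05], [0, 0, 0]],
    [[0, 0, 0.05], [0, 0, 0]],
    [[0, 0, 0.05], [0, 0, 0]],
    [[0, 0, 0.05], [0, 0, 0]],
    [[0, 0, 0.04], [0, 0, 0]],
    [[0, 0, 0.03], [0, 0, 0]]
  ]
}}

```text
clock: 9.85
position: [457.2, -68.3, 224.5]
ee_rot: [0.009, 1.0, -0.0, 0.0]
contact_force: [-1.2, 1.7, 4.3]
gripper_width: 19.8
grasp_force: 2.1
```

```bash
python3 m.py 3|tail -4; python3 est.py
```

```text
t 9.85 th 0.0244 px 292.44 244.29 n 111
t 9.90 th 0.0269 px 292.35 244.17 n 109
t 9.95 th 0.0279 px 292.43 244.12 n 109
clk 10.0 z [457.2 -68.3 224.6] F [0.6 2.4 3.7] w 20.1
t 10.00 th 0.0290 v 0.027 eq 0.0309 eqrate -0.025 rms 0.0005
dn 0 mm in .4s: [ 0.038  0.034  0.013 -0.017] v.4 0.011
dn 1 mm in .4s: [ 0.039  0.04   0.026 -0.001] v.4 0.019
dn 2 mm in .4s: [0.04  0.047 0.039 0.015] v.4 0.026
dn 3 mm in .4s: [0.041 0.054 0.053 0.032] v.4 0.034
dn 4 mm in .4s: [0.042 0.06  0.066 0.048] v.4 0.042
dn 6 mm in .4s: [0.044 0.073 0.093 0.081] v.4 0.058
dn 8 mm in .4s: [0.046 0.086 0.12  0.113] v.4 0.073
```

{"name": "drive_tool", "arguments": {
  "deltas": [
    [[0, 0, -0.05], [0, 0, 0]],
    [[0, 0, -0.05], [0, 0, 0]],
    [[0, 0, 0], [0, 0, 0]],
    [[0, 0, 0], [0, 0, 0]]
  ]
}}

```text
clock: 10.4
position: [457.1, -68.3, 225.6]
ee_rot: [0.009, 1.0, 0.0, 0.0]
contact_force: [-1.2, 1.7, 4.5]
gripper_width: 20.0
grasp_force: 2.0
```

```bash
sed -i 's/win=1.2/win=1.6/; s/.3\*.025/.3*.02/; s/(0,1,2,3,4,6,8)/(-2,-1,0,1,2,3,4)/' est.py;  python3 m.py 3|tail -4; python3 est.py
```

```text
t 10.40 th 0.0371 px 292.43 243.66 n 110
t 10.45 th 0.0368 px 292.39 243.68 n 109
t 10.50 th 0.0372 px 292.38 243.66 n 108
clk 10.55 z [457.1 -68.3 225.5] F [0.9 2.  3.5] w 19.9
t 10.55 th 0.0365 v -0.012 eq 0.0134 eqrate -0.020 rms 0.0004
dn -2 mm in .4s: [ 0.02  -0.018 -0.057 -0.073] v.4 -0.072
dn -1 mm in .4s: [ 0.021 -0.011 -0.043 -0.057] v.4 -0.064
dn 0 mm in .4s: [ 0.022 -0.005 -0.03  -0.04 ] v.4 -0.056
dn 1 mm in .4s: [ 0.023  0.002 -0.017 -0.024] v.4 -0.048
dn 2 mm in .4s: [ 0.024  0.009 -0.003 -0.008] v.4 -0.040
dn 3 mm in .4s: [0.026 0.015 0.01  0.009] v.4 -0.033
dn 4 mm in .4s: [0.027 0.022 0.024 0.025] v.4 -0.025
```

{"name": "drive_tool", "arguments": {
  "deltas": [
    [[0, 0, 0.03], [0, 0, 0]],
    [[0, 0, 0.03], [0, 0, 0]],
    [[0, 0, 0.03], [0, 0, 0]],
    [[0, 0, 0.03], [0, 0, 0]],
    [[0, 0, 0.03], [0, 0, 0]],
    [[0, 0, 0.03], [0, 0, 0]]
  ]
}}

```text
clock: 11.15
position: [457.2, -68.3, 223.7]
ee_rot: [0.009, 1.0, -0.0, 0.0]
contact_force: [0.1, 1.4, 4.2]
gripper_width: 20.1
grasp_force: 2.1
```

```bash
python3 m.py 3|tail -4; python3 est.py
```

```text
t 11.15 th 0.0292 px 292.44 244.05 n 112
t 11.20 th 0.0312 px 292.49 243.95 n 110
t 11.25 th 0.0274 px 292.50 244.14 n 111
clk 11.3 z [457.2 -68.3 223.7] F [0.6 1.3 3.8] w 20.1
t 11.30 th 0.0263 v -0.030 eq 0.0245 eqrate -0.018 rms 0.0011
dn -2 mm in .4s: [ 0.012 -0.009 -0.028 -0.036] v.4 -0.044
dn -1 mm in .4s: [ 0.013 -0.002 -0.015 -0.02 ] v.4 -0.037
dn 0 mm in .4s: [ 0.014  0.004 -0.001 -0.004] v.4 -0.029
dn 1 mm in .4s: [0.015 0.011 0.012 0.013] v.4 -0.021
dn 2 mm in .4s: [0.016 0.018 0.026 0.029] v.4 -0.013
dn 3 mm in .4s: [0.017 0.024 0.039 0.045] v.4 -0.005
dn 4 mm in .4s: [0.019 0.031 0.052 0.061] v.4 0.002
```

{"name": "drive_tool", "arguments": {
  "deltas": [
    [[0, 0, 0], [0, 0, 0]],
    [[0, 0, 0], [0, 0, 0]],
    [[0, 0, 0], [0, 0, 0]],
    [[0, 0, 0.02], [0, 0, 0]],
    [[0, 0, 0.02], [0, 0, 0]]
  ]
}}

```text
clock: 11.8
position: [457.1, -68.3, 223.3]
ee_rot: [0.009, 1.0, -0.0, 0.0]
contact_force: [1.6, 1.5, 3.7]
gripper_width: 20.0
grasp_force: 2.0
```

```bash
python3 m.py 3|tail -4; python3 est.py
```

```text
t 11.80 th 0.0267 px 292.50 244.17 n 109
t 11.85 th 0.0288 px 292.43 244.07 n 109
t 11.90 th 0.0303 px 292.47 244.00 n 111
clk 11.95 z [457.1 -68.3 223.3] F [-0.1  1.4  3.7] w 19.8
t 11.95 th 0.0286 v -0.001 eq 0.0257 eqrate -0.017 rms 0.0012
dn -2 mm in .4s: [ 0.024  0.005 -0.021 -0.04 ] v.4 -0.028
dn -1 mm in .4s: [ 0.025  0.012 -0.008 -0.024] v.4 -0.020
dn 0 mm in .4s: [ 0.026  0.018  0.005 -0.008] v.4 -0.012
dn 1 mm in .4s: [0.027 0.025 0.019 0.009] v.4 -0.004
dn 2 mm in .4s: [0.028 0.031 0.032 0.025] v.4 0.003
dn 3 mm in .4s: [0.03  0.038 0.046 0.041] v.4 0.011
dn 4 mm in .4s: [0.031 0.045 0.059 0.058] v.4 0.019
```

{"name": "drive_tool", "arguments": {
  "deltas": [
    [[0, 0, -0.03], [0, 0, 0]],
    [[0, 0, -0.03], [0, 0, 0]],
    [[0, 0, 0], [0, 0, 0]],
    [[0, 0, 0], [0, 0, 0]],
    [[0, 0, 0], [0, 0, 0]],
    [[0, 0, 0], [0, 0, 0]]
  ]
}}

```text
clock: 12.55
position: [457.1, -68.3, 223.9]
ee_rot: [0.009, 1.0, 0.0, 0.0]
contact_force: [0.2, 2.1, 3.9]
gripper_width: 19.9
grasp_force: 2.0
```

```bash
sed -i 's/.3\*.02)/.3*.013)/' est.py; python3 m.py 3|tail -4; python3 est.py
```

```text
t 12.55 th 0.0248 px 292.46 244.27 n 111
t 12.60 th 0.0258 px 292.45 244.22 n 110
t 12.65 th 0.0279 px 292.43 244.12 n 109
clk 12.7 z [457.1 -68.3 223.9] F [0.6 1.7 3.9] w 20.0
t 12.70 th 0.0236 v -0.032 eq 0.0110 eqrate -0.018 rms 0.0017
dn -2 mm in .4s: [ 0.005 -0.025 -0.051 -0.058] v.4 -0.064
dn -1 mm in .4s: [ 0.006 -0.019 -0.038 -0.042] v.4 -0.056
dn 0 mm in .4s: [ 0.007 -0.012 -0.024 -0.026] v.4 -0.049
dn 1 mm in .4s: [ 0.008 -0.006 -0.011 -0.009] v.4 -0.041
dn 2 mm in .4s: [0.009 0.001 0.003 0.007] v.4 -0.033
dn 3 mm in .4s: [0.01  0.008 0.016 0.023] v.4 -0.025
dn 4 mm in .4s: [0.011 0.014 0.029 0.04 ] v.4 -0.017
```

{"name": "drive_tool", "arguments": {
  "deltas": [
    [[0, 0, 0], [0, 0, 0]],
    [[0, 0, 0], [0, 0, 0]],
    [[0, 0, 0], [0, 0, 0]],
    [[0, 0, 0.02], [0, 0, 0]],
    [[0, 0, 0.02], [0, 0, 0]]
  ]
}}

```text
clock: 13.2
position: [457.1, -68.3, 223.5]
ee_rot: [0.009, 1.0, 0.0, 0.0]
contact_force: [0.9, 1.5, 4.1]
gripper_width: 20.1
grasp_force: 2.0
```

```bash
python3 m.py 3|tail -4; python3 est.py
```

```text
t 13.20 th 0.0180 px 292.45 244.60 n 108
t 13.25 th 0.0181 px 292.48 244.60 n 107
t 13.30 th 0.0169 px 292.38 244.66 n 108
clk 13.35 z [457.1 -68.3 223.5] F [1.  1.6 3.3] w 19.8
t 13.35 th 0.0152 v -0.026 eq 0.0120 eqrate -0.017 rms 0.0015
dn -2 mm in .4s: [ 0.002 -0.019 -0.04  -0.05 ] v.4 -0.044
dn -1 mm in .4s: [ 0.003 -0.013 -0.027 -0.033] v.4 -0.036
dn 0 mm in .4s: [ 0.004 -0.006 -0.013 -0.017] v.4 -0.028
dn 1 mm in .4s: [ 0.005  0.     0.    -0.001] v.4 -0.020
dn 2 mm in .4s: [0.006 0.007 0.013 0.016] v.4 -0.013
dn 3 mm in .4s: [0.007 0.013 0.027 0.032] v.4 -0.005
dn 4 mm in .4s: [0.008 0.02  0.04  0.048] v.4 0.003
```

Steady near +0.017. I'll add a gentle 1 mm follow-up and carry on.

{"name": "drive_tool", "arguments": {
  "deltas": [
    [[0, 0, 0.02], [0, 0, 0]],
    [[0, 0, 0.02], [0, 0, 0]],
    [[0, 0, 0.02], [0, 0, 0]],
    [[0, 0, 0.02], [0, 0, 0]],
    [[0, 0, 0.02], [0, 0, 0]],
    [[0, 0, 0.02], [0, 0, 0]]
  ]
}}

```text
clock: 13.95
position: [457.1, -68.3, 222.3]
ee_rot: [0.009, 1.0, 0.0, 0.0]
contact_force: [0.4, 2.0, 4.6]
gripper_width: 20.3
grasp_force: 2.0
```

```bash
python3 m.py 3|tail -4; python3 est.py
```

```text
t 13.95 th 0.0169 px 292.38 244.66 n 108
t 14.00 th 0.0169 px 292.38 244.66 n 108
t 14.05 th 0.0164 px 292.39 244.68 n 109
clk 14.1 z [457.1 -68.3 222.3] F [1.2 2.  4.4] w 20.0
t 14.10 th 0.0169 v 0.003 eq 0.0165 eqrate -0.018 rms 0.0012
dn -2 mm in .4s: [ 0.015 -0.002 -0.028 -0.049] v.4 -0.021
dn -1 mm in .4s: [ 0.016  0.004 -0.015 -0.033] v.4 -0.014
dn 0 mm in .4s: [ 0.017  0.011 -0.001 -0.016] v.4 -0.006
dn 1 mm in .4s: [ 0.018  0.018  0.012 -0.   ] v.4 0.002
dn 2 mm in .4s: [0.019 0.024 0.025 0.016] v.4 0.010
dn 3 mm in .4s: [0.02  0.031 0.039 0.033] v.4 0.018
dn 4 mm in .4s: [0.021 0.037 0.052 0.049] v.4 0.026
```

{"name": "drive_tool", "arguments": {
  "deltas": [
    [[0, 0, 0.01], [0, 0, 0]],
    [[0, 0, 0.01], [0, 0, 0]],
    [[0, 0, 0.01], [0, 0, 0]],
    [[0, 0, 0.02], [0, 0, 0]],
    [[0, 0, 0.01], [0, 0, 0]],
    [[0, 0, 0.02], [0, 0, 0]]
  ]
}}

```text
clock: 14.7
position: [457.1, -68.3, 221.5]
ee_rot: [0.009, 1.0, 0.0, 0.0]
contact_force: [1.4, 1.6, 4.5]
gripper_width: 20.1
grasp_force: 2.0
```

```bash
python3 m.py 3|tail -4; python3 est.py; python3 - <<'E'
from bench import get_image
import cv2,numpy as np
up=lambda im,f: cv2.resize(im,None,fx=f,fy=f,interpolation=cv2.INTER_CUBIC)
S=get_image("scene")["img"];D=get_image("side")["img"]
cv2.imwrite("pics/p.png",np.hstack([up(S[175:225,375:425],7),up(D[270:350,235:290],7)[-350-105:-105]])[:,:,::-1])
E
```

```text
t 14.70 th 0.0301 px 292.43 244.01 n 110
t 14.75 th 0.0299 px 292.44 244.02 n 110
t 14.80 th 0.0305 px 292.47 243.99 n 112
clk 14.85 z [457.1 -68.3 221.5] F [1.4 1.9 3.7] w 20.1
t 14.85 th 0.0301 v -0.005 eq 0.0153 eqrate -0.019 rms 0.0006
dn -2 mm in .4s: [ 0.02  -0.011 -0.045 -0.064] v.4 -0.052
dn -1 mm in .4s: [ 0.021 -0.004 -0.032 -0.047] v.4 -0.044
dn 0 mm in .4s: [ 0.022  0.003 -0.018 -0.031] v.4 -0.036
dn 1 mm in .4s: [ 0.023  0.009 -0.005 -0.015] v.4 -0.029
dn 2 mm in .4s: [0.024 0.016 0.008 0.002] v.4 -0.021
dn 3 mm in .4s: [0.025 0.022 0.022 0.018] v.4 -0.013
dn 4 mm in .4s: [0.026 0.029 0.035 0.034] v.4 -0.005
```

View pics/p.png

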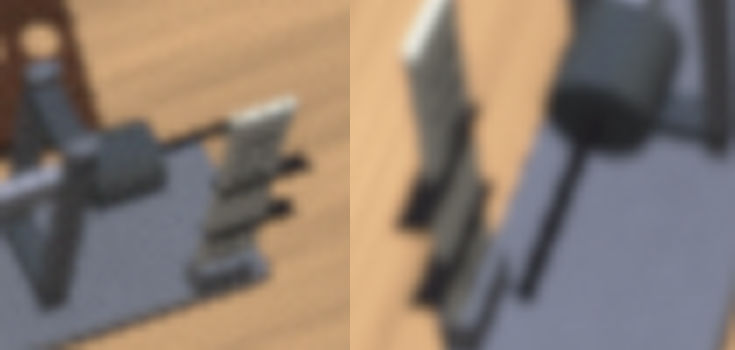

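The crop shows the pointer (side tip at about (260,326)) beside the scale plate. The line ends are at scene (417.1,198.6) and (415.7,205), and at side (245,313.6) and (246.4,325.7). I'll triangulate them against the pointer tip.

```bash
python3 - <<'E'
from h import *
from bench import get_image
S=get_image("scene");D=get_image("side")
print(tri(S,(417.1,198.6),D,(245,313.6)),tri(S,(415.7,205),D,(246.4,325.7)))
e,v=ray(D,(260,326.4));P=e+v*(371-e[1])/v[1];print("tip",P)
E
python3 m.py 3|tail -4; python3 est.py
```

```text
(array([677.29278878, 354.8820365 , 105.72431486]), np.float64(2.890579250078157)) (array([678.06511865, 356.57724471,  65.6219362 ]), np.float64(2.922032766660549))
tip [639.14588969 371.          97.45369498]
t 15.05 th 0.0333 px 292.36 243.85 n 113
t 15.10 th 0.0333 px 292.42 243.85 n 112
t 15.15 th 0.0325 px 292.47 243.89 n 111
clk 15.2 z [457.1 -68.3 221.5] F [1.9 1.9 4.5] w 19.9
t 15.20 th 0.0321 v -0.015 eq 0.0142 eqrate -0.020 rms 0.0004
dn -2 mm in .4s: [ 0.017 -0.017 -0.052 -0.068] v.4 -0.064
dn -1 mm in .4s: [ 0.018 -0.01  -0.039 -0.051] v.4 -0.056
dn 0 mm in .4s: [ 0.019 -0.004 -0.025 -0.035] v.4 -0.048
dn 1 mm in .4s: [ 0.02   0.003 -0.012 -0.019] v.4 -0.041
dn 2 mm in .4s: [ 0.021  0.009  0.002 -0.002] v.4 -0.033
dn 3 mm in .4s: [0.022 0.016 0.015 0.014] v.4 -0.025
dn 4 mm in .4s: [0.023 0.023 0.028 0.03 ] v.4 -0.017
```

The heavy lines triangulate to z = 105.7 and 65.6 mm, 40 mm apart against the 39 mm given. The tip is at 97.5 mm, so θ ≈ 0.029, which agrees with the poise gauge. The beam has been in the band since about 6.2 s. I'll hold a little longer with a slow trim, then ease it down.

{"name": "drive_tool", "arguments": {
  "deltas": [
    [[0, 0, -0.02], [0, 0, 0]],
    [[0, 0, -0.02], [0, 0, 0]],
    [[0, 0, -0.02], [0, 0, 0]],
    [[0, 0, -0.02], [0, 0, 0]],
    [[0, 0, -0.02], [0, 0, 0]],
    [[0, 0, 0], [0, 0, 0]],
    [[0, 0, 0], [0, 0, 0]],
    [[0, 0, 0], [0, 0, 0]]
  ]
}}

```text
clock: 16.0
position: [457.1, -68.3, 222.5]
ee_rot: [0.009, 1.0, -0.0, 0.0]
contact_force: [0.4, 2.7, 3.2]
gripper_width: 20.3
grasp_force: 2.0
```

```bash
python3 m.py 3|tail -4
```

```text
t 16.00 th 0.0169 px 292.38 244.66 n 108
t 16.05 th 0.0169 px 292.38 244.66 n 108
t 16.10 th 0.0167 px 292.43 244.66 n 110
clk 16.15 z [457.1 -68.3 222.5] F [1.4 1.7 3.4] w 20.2
```

{"name": "drive_tool", "arguments": {
  "deltas": [
    [[0, 0, 0.01], [0, 0, 0]],
    [[0, 0, 0.01], [0, 0, 0]],
    [[0, 0, 0.01], [0, 0, 0]],
    [[0, 0, 0.01], [0, 0, 0]],
    [[0, 0, 0.01], [0, 0, 0]],
    [[0, 0, 0.01], [0, 0, 0]],
    [[0, 0, 0], [0, 0, 0]],
    [[0, 0, 0], [0, 0, 0]]
  ]
}}

```text
clock: 16.95
position: [457.1, -68.3, 221.9]
ee_rot: [0.009, 1.0, 0.0, 0.0]
contact_force: [1.9, 1.7, 3.5]
gripper_width: 19.9
grasp_force: 2.0
```

```bash
python3 m.py 3|tail -4
```

```text
t 16.95 th 0.0082 px 292.39 245.08 n 105
t 17.00 th 0.0077 px 292.36 245.10 n 107
t 17.05 th 0.0073 px 292.44 245.12 n 108
clk 17.1 z [457.1 -68.3 221.9] F [2.8 1.8 3.7] w 19.7
```

That is over 10 s in the band. I'll now ease the lever up slowly.

{"name": "drive_tool", "arguments": {
  "deltas": [
    [[0, 0, -0.02], [0, 0, 0]],
    [[0, 0, -0.03], [0, 0, 0]],
    [[0, 0, -0.04], [0, 0, 0]],
    [[0, 0, -0.05], [0, 0, 0]],
    [[0, 0, -0.05], [0, 0, 0]],
    [[0, 0, -0.05], [0, 0, 0]],
    [[0, 0, -0.05], [0, 0, 0]],
    [[0, 0, -0.05], [0, 0, 0]],
    [[0, 0, -0.05], [0, 0, 0]],
    [[0, 0, -0.05], [0, 0, 0]],
    [[0, 0, -0.05], [0, 0, 0]],
    [[0, 0, -0.05], [0, 0, 0]]
  ]
}}

```text
clock: 18.3
position: [456.9, -68.3, 227.3]
ee_rot: [0.009, 1.0, 0.0, -0.0]
contact_force: [0.7, 1.9, 3.9]
gripper_width: 19.8
grasp_force: 2.0
```

```bash
python3 m.py 3|tail -4
```

```text
t 18.30 th -0.0172 px 292.53 246.28 n 106
t 18.35 th -0.0232 px 292.47 246.56 n 105
t 18.40 th -0.0280 px 292.44 246.78 n 106
clk 18.45 z [457.  -68.3 227.3] F [1.4 2.1 3.9] w 20.4
```

{"name": "drive_tool", "arguments": {
  "deltas": [
    [[0, 0, -0.03], [0, 0, 0]],
    [[0, 0, -0.03], [0, 0, 0]],
    [[0, 0, -0.03], [0, 0, 0]],
    [[0, 0, -0.03], [0, 0, 0]],
    [[0, 0, -0.03], [0, 0, 0]],
    [[0, 0, -0.03], [0, 0, 0]],
    [[0, 0, -0.03], [0, 0, 0]],
    [[0, 0, -0.03], [0, 0, 0]],
    [[0, 0, -0.03], [0, 0, 0]],
    [[0, 0, -0.03], [0, 0, 0]]
  ]
}}

```text
clock: 19.45
position: [457.0, -68.3, 230.3]
ee_rot: [0.009, 1.0, 0.0, -0.0]
contact_force: [0.3, 1.9, 4.3]
gripper_width: 19.9
grasp_force: 2.1
```

```bash
python3 m.py 3|tail -4
```

```text
t 19.45 th -0.0850 px 292.82 249.31 n 105
t 19.50 th -0.0803 px 292.79 249.11 n 107
t 19.55 th -0.0796 px 292.88 249.08 n 108
clk 19.6 z [457.  -68.3 230.3] F [-0.2  2.5  3.6] w 20.2
```

{"name": "drive_tool", "arguments": {
  "deltas": [
    [[0, 0, -0.05], [0, 0, 0]],
    [[0, 0, -0.05], [0, 0, 0]],
    [[0, 0, -0.05], [0, 0, 0]],
    [[0, 0, -0.05], [0, 0, 0]],
    [[0, 0, -0.05], [0, 0, 0]],
    [[0, 0, -0.05], [0, 0, 0]],
    [[0, 0, -0.05], [0, 0, 0]],
    [[0, 0, -0.05], [0, 0, 0]],
    [[0, 0, -0.05], [0, 0, 0]],
    [[0, 0, -0.05], [0, 0, 0]],
    [[0, 0, -0.05], [0, 0, 0]],
    [[0, 0, -0.05], [0, 0, 0]]
  ]
}}

```text
clock: 20.8
position: [457.0, -68.3, 236.3]
ee_rot: [0.009, 1.0, 0.0, -0.0]
contact_force: [-0.9, 2.4, 4.0]
gripper_width: 19.9
grasp_force: 2.1
```

```bash
python3 m.py 3|tail -4
```

```text
t 20.80 th -0.1052 px 292.88 250.16 n 110
t 20.85 th -0.1105 px 292.85 250.38 n 107
t 20.90 th -0.1165 px 292.90 250.63 n 105
clk 20.95 z [457.  -68.3 236.3] F [-0.1  1.7  3.8] w 19.9
```

Falling at about 0.11 rad/s, 0.03 rad above the stop. I'll let it land at this slow rate.

{"name": "drive_tool", "arguments": {
  "deltas": [
    [[0, 0, -0.03], [0, 0, 0]],
    [[0, 0, -0.03], [0, 0, 0]],
    [[0, 0, -0.03], [0, 0, 0]],
    [[0, 0, -0.03], [0, 0, 0]],
    [[0, 0, -0.03], [0, 0, 0]],
    [[0, 0, -0.05], [0, 0, 0]],
    [[0, 0, -0.05], [0, 0, 0]],
    [[0, 0, -0.05], [0, 0, 0]],
    [[0, 0, -0.05], [0, 0, 0]],
    [[0, 0, -0.05], [0, 0, 0]],
    [[0, 0, -0.05], [0, 0, 0]],
    [[0, 0, -0.05], [0, 0, 0]]
  ]
}}

```text
clock: 22.15
position: [457.1, -68.3, 241.4]
ee_rot: [0.009, 1.0, -0.0, 0.0]
contact_force: [-0.5, 2.4, 3.9]
gripper_width: 19.9
grasp_force: 2.1
```

```bash
python3 m.py 3|tail -4
```

```text
t 22.15 th -0.1449 px 292.83 251.76 n 106
t 22.20 th -0.1471 px 292.86 251.85 n 107
t 22.25 th -0.1471 px 292.86 251.85 n 107
clk 22.3 z [457.1 -68.3 241.3] F [-1.2  2.5  4.2] w 20.1
```

{"name": "drive_tool", "arguments": {
  "deltas": [
    [[0, 0, -0.05], [0, 0, 0]],
    [[0, 0, -0.05], [0, 0, 0]],
    [[0, 0, -0.05], [0, 0, 0]],
    [[0, 0, -0.1], [0, 0, 0]],
    [[0, 0, -0.1], [0, 0, 0]],
    [[0, 0, -0.1], [0, 0, 0]],
    [[0, 0, -0.1], [0, 0, 0]],
    [[0, 0, -0.2], [0, 0, 0]],
    [[0, 0, -0.2], [0, 0, 0]],
    [[0, 0, -0.3], [0, 0, 0]],
    [[0, 0, -0.3], [0, 0, 0]],
    [[0, 0, -0.3], [0, 0, 0]]
  ]
}}

```text
clock: 23.5
position: [457.5, -68.3, 260.3]
ee_rot: [0.009, 1.0, 0.0, 0.001]
contact_force: [2.7, 1.3, 1.9]
gripper_width: 20.1
grasp_force: 1.5
```

```bash
python3 m.py 3|tail -4
```

```text
t 23.50 th -0.1512 px 292.91 252.01 n 107
t 23.55 th -0.1507 px 292.96 251.99 n 106
t 23.60 th -0.1512 px 292.91 252.01 n 107
clk 23.65 z [457.4 -68.3 260.1] F [2.7 2.  2. ] w 19.8
```

{"name": "drive_tool", "arguments": {
  "deltas": [
    [[0, 0, -0.4], [0, 0, 0]],
    [[0, 0, -0.4], [0, 0, 0]],
    [[0, 0, -0.4], [0, 0, 0]],
    [[0, 0, -0.4], [0, 0, 0]],
    [[0, 0, -0.4], [0, 0, 0]],
    [[0, 0, -0.4], [0, 0, 0]],
    [[0, 0, -0.4], [0, 0, 0]],
    [[0, 0, -0.4], [0, 0, 0]],
    [[0, 0, -0.4], [0, 0, 0]],
    [[0, 0, -0.4], [0, 0, 0]],
    [[0, 0, -0.4], [0, 0, 0]],
    [[0, 0, -0.4], [0, 0, 0]]
  ]
}}

```text
clock: 24.85
position: [456.9, -68.3, 308.0]
ee_rot: [0.009, 1.0, -0.0, -0.0]
contact_force: [1.7, 0.8, 1.3]
gripper_width: 20.1
grasp_force: 0.6
```

Beam on its stop. I'll lift clear and check.

{"name": "drive_tool", "arguments": {
  "deltas": [
    [[0, 0, -0.3], [0, 0, 0]],
    [[0, 0, -0.5], [0, 0, 0]],
    [[0, 0, -1], [0, 0, 0]],
    [[0, 0, -2], [0, 0, 0]],
    [[0, 0, -2], [0, 0, 0]],
    [[0, 0, -2], [0, 0, 0]],
    [[0, 0, 0], [0, 0, 0]],
    [[0, 0, 0], [0, 0, 0]],
    [[0, 0, 0], [0, 0, 0]],
    [[0, 0, 0], [0, 0, 0]],
    [[0, 0, 0], [0, 0, 0]],
    [[0, 0, 0], [0, 0, 0]]
  ]
}}

```text
clock: 26.05
position: [456.9, -68.3, 385.4]
ee_rot: [0.009, 1.0, -0.0, -0.0]
contact_force: [-0.3, -0.0, -0.4]
gripper_width: 20.1
grasp_force: 0.0
```

```bash
python3 m.py 3|tail -4; python3 - <<'E'
from bench import get_image
import cv2
D=get_image("side")["img"];cv2.imwrite("pics/end.png",D[:,:,::-1])
im=D[120:155,345:415]
m=(im.max(2)<60).astype('uint8');n,l,st,c=cv2.connectedComponentsWithStats(m);i=1+st[1:,4].argmax();print(c[i]+[345,120],st[i])
E
```

```text
t 26.05 th -0.1507 px 292.96 251.99 n 106
t 26.10 th -0.1500 px 292.91 251.96 n 107
t 26.15 th -0.1478 px 292.92 251.88 n 106
clk 26.2 z [457.  -68.3 385.7] F [ 1.1  0.4 -0.2] w 20.4
[379.42364532 140.83990148] [ 13  15  44  13 406]
```

View pics/end.png

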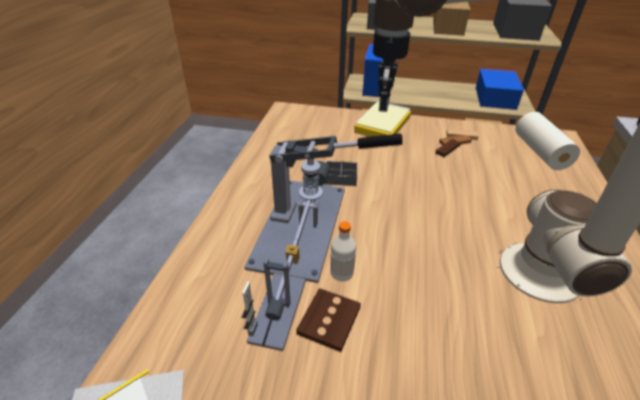

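The grip is back at its starting pixel (379.4,140.8) and the poise is at its rest pixel (292.9,252). The bottle, board and tray look unmoved, and the gripper is clear of the lever.

```bash
python3 -c "
from bench import arm
print(arm.job_done())"
```

```text
the job is handed in; nothing more can be done
None
```

I handed the job in at about 26 s: by my camera gauge the beam floated between the heavy lines from about 6.2 to 17 s (highest about +0.037 rad), then came down gently, with the lever back up and released and the bystanders where they were.

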